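Hold the calibration lever level over the torque tester

ROBOT

A 7-joint arm with a two-finger parallel gripper is mounted at the origin on the work surface. World frame = base frame: x ahead of the robot, y to its left, z up, the work surface at z = 0. Lengths are in m, angles in rad, forces in N, time in s.
With the tool pointing down it reaches from about 0.425 to 1.025 m from the base axis. Payload 9.4 kg.
Tool frame: the origin (TCP) lies midway between the tips of the shut fingers; the grasp point (between the pads) lies 19 mm behind it (manip.grip_point_offset is the distance from the TCP to the grasp point, in m); z points along the fingers, y is the line along which they close (so a half turn about z gives the same grasp; the last joint's range is limited). The gripper opens to 85 mm and grips with 20 to 120 N. Pads are 22 mm wide; open, the fingers measure 114 mm over their backs; the gripper's body (76 mm by 85 mm) begins 54 mm behind the grasp point. The pads swing forward as they close: fully open they stand 13 mm farther back than shut.
Start: joints at [-1.369, 0.599, -0.003, 1.599, 0.002, 0.943, -0.08], TCP at [0.2, 0.697, 0.231] pointing down, gripper open.
Joint ranges: [-2.57, 2.57], [-0.35, 1.97], [-1.29, 1.29], [0.11, 2.56], [-1.05, 4.19], [0.11, 1.86], [-2.63, 2.63]. Speed limits (rad/s): [2.22, 2.22, 3.01, 3.01, 3.14, 3.14, 3.14].

INTERFACE

Orientations are given as [roll, pitch, yaw] about the fixed x, y, z axes, in that order (R = Rz(yaw) Ry(pitch) Rx(roll)).
In Python, from bench import manip gives the robot as it stands.
- The arm moves only by the tool drive_tool, never from a script. Its argument "deltas" is a list of rows, each a list of 3 entries, a list of its own where there are three numbers: the opening, from -1 (shut) to 1 (fully open), so that 0 is half open, then the shift along the world's x, y, z in units of 0.03 m (1.0 is 0.03 m), then the turn, a rotation vector about the world's x, y, z in units of 0.12 rad (1.0 is 0.12 rad). In form: [[jaw, [dx, dy, dz], [rx, ry, rz]], ...]. A call has 1 to 8 rows; each row shifts and turns the commanded pose from where the row before left it; what a row does not reach is not made up. A row lasts 1/12 s, in which the tool goes at most 41.7 mm and 7.16 degrees, less where a joint would pass 70% of its speed; a pose out of reach is approached as far as the arm can. A call with a number of a shift or a turn outside -1 to 1 is refused whole. A call with a gripper value outside its range is refused whole. The fingers move at their own pace and stop on an object; "squeeze" is the grip in N (left out, the last holds). Time passes only in rows, so rows that do not move let the fingers close. It gives the time, the measured TCP pose, the force, the opening and the grip force at its end, in the units of the state.
- manip.read_state(): the state, without advancing time (a new reading comes with each control period).
- manip.snapshot(name): name is "scene" or "side" or "wrist"; returns the picture (384x512x3 uint8, blue, green, red); there is no depth.
- manip.get_calibration(name): a dict with "fx", "fy", "cx", "cy" (pixels), "cam_to_world" (4x4, takes a point from camera to world coordinates); the wrist camera has in their place "T_tool_cam" (4x4, takes a point from camera to tool coordinates, whose origin is the TCP and whose axes are the flange's). Camera axes: x right, y up, looking along -z (the intrinsics and any distortion apply to the point x, -y, -z); pixel columns grow to the right and rows downward; lengths in m; the calibration is good to about 2 mm. A picture is of the moment at which its call begins: read the wrist's pose just before it. get_calibration takes no time and is no camera call.
- manip.finish_job(): hands the job in; it is judged then, once.
Trained networks look in the newest picture that a camera, given by its name, has taken for a name from the list of things; names that differ only in an ending like _2 or _b are one class to them, and where a whole thing is asked for, a point or a joint stands for the part that bears it (a point fixed in the world has none). Each returns a list of dicts, best first, with "conf" (0 to 1); they miss things now and then, are a little off and sometimes report something else, mostly with a low value. They report only what shows in the picture. A call takes as long as a camera call. They do not tell look-alikes from the thing itself.
- manip.look_for(target, camera): "xyz" ([x, y, z] in m, in world coordinates, good to about 4 mm: the middle of the surface that is visible of it).
- manip.masks_of(target, camera): "mask" (384x512 bool, what is visible of it).
- manip.tip_of(target, camera): "xyz" ([x, y, z] in m, in world coordinates, good to about 4 mm: a listed point, or the origin of a listed thing).
The state is a dict: "t": time; "joints": joint angles; "qvel": joint speeds; "effort": joint torques, N m; "ee_pos": TCP position; "ee_rot": TCP orientation; "contact_force": force on the tool from outside, world axes, zero at the start; "ft_torque": the same for the moment, N m; "grip_width": finger opening in m; "gripper_force": force on a finger pad.
Only numpy, scipy, OpenCV 4.12 (cv2) and the standard library are available. Lean on these libraries where they do the work, as an engineer would, in place of code of your own. Each camera call takes 0.05 s, during which the arm holds its last target. There are 200 camera calls.

TASK

Lay the straightedge flat on the bench with a long edge flush against the front edge of the torque tester's base plate, about centred on it, and let go of it. Then lift the calibration lever by its balance point and finish while still holding it, level and still, parallel to the straightedge (either way round), with the square hole of its hub centred over the tester's square drive and the hub's underside about 3 cm above the top of the drive, carried by the gripper alone. Leave the straightedge in place and do not disturb the other things on the bench.

Things in the scene. Friction and masses are not known exactly. Their poses are not given: they have to be found in the camera images.
- tester: fixed torque tester: dark steel base plate 130 x 160 mm, 16 mm high, carrying a round blue sensor body with an upright square drive. Origin under the plate's centre on the bench; own x square to the front edge, pointing away from it; own y along it. The front edge is the long (160 mm) upright face nearest the robot, 65 mm from the origin along own -x
- drive_top (a point): centre of the top of the tester's 12.7 mm square steel drive, 74 mm above the bench, 20 mm from the plate's centre along the tester's +x (axes as the tester's). It stands on the sensor body (68 mm diameter, to 52 mm above the bench) and a collar (52 mm diameter, to 56 mm)
- plate_front_edge (a point): middle of the plate's front edge, half-way up its face (8 mm above the bench); axes as the tester's. Behind it the plate is bare for 51 mm but for bolt heads 5 mm high at its corners
- straightedge_handle (a point): loose straightedge, 0.38 kg, lying on the bench: aluminium bar 200 mm long (own x), 40 wide (own y), 14 high, both long edges alike, with a black upright handle block at its middle, 36 mm along own x, 16 along own y, from 14 to 62 mm above the underside. This point: on the handle's centre line, 45 mm above the underside, 20 mm from each long edge; own z up
- lever_balance (a point): balance point (centre of mass) of the loose lever, about 0.6 kg, lying on the bench: a steel hub block, then a bar 14 mm wide and 220 long, 28 high, with an 18 mm round post at its far end. This point: on the bar's centre line, 14 mm above the underside, 75 mm from the hub hole's centre; unmarked. Own x runs along the bar from hub to far end, own z up. Mass may differ by a fifth, balance point not
- lever_hub (a point): centre of the 13 mm square through hole in the lever's hub (steel block 52 x 52 mm, 28 high), half-way up: 14 mm above its underside; 75 mm from the balance point along own -x; axes as the lever's. The far post's axis is 248 mm from here
- roller: bystander: loose white plastic roller standing on end, 44 mm diameter, 45 mm high; origin under its centre
- battery: bystander: loose black and red tool battery, 75 x 60 x 53 mm high; origin under its centre
- weight: bystander: loose brass weight with a knob, 40 mm diameter, 48 mm high; origin under its centre
Mind the look-alikes: they are no part of the job. What is shaped like the part that bears straightedge_handle but pink is not meant.

How it is judged:
On the way, in this order (a step that is already met when the one before it is completed fails the run):
1. the straightedge lies flush along the tester's front edge and is let go, the lever still on the bench (x of straightedge_handle in the frame of tester between -0.0875 and -0.082 m and y of straightedge_handle in the frame of tester between -0.04 and 0.04 m and angle between the x axis of straightedge_handle and the y axis of tester, either way round below 0.03 rad and angle between straightedge_handle's own z axis and vertical below 0.05 rad and height (world z) of straightedge_handle between 0.04 and 0.049 m and contact force between straightedge and the fingers below 0.2 N and height (world z) of lever_balance below 0.03 m), for 0.3 s.
2. the lever is lifted clear of the bench, gripped within 20 mm of its balance point (contact force between lever and the fingers above 2 N and x of the grasp point in the frame of lever_balance between -0.02 and 0.02 m and height (world z) of lever_balance above 0.06 m), for 0.2 s.
At the end, for the whole second after the job is handed in: Lever held within 20 mm of its balance point, level and parallel to the straightedge within 4 deg, hub hole within 8 mm of the drive axis, 15-50 mm above it, touching nothing else; straightedge released, within 2.5 mm and 1.7 deg of the front edge, 40 mm of its middle; others moved < 15 mm (x of straightedge_handle in the frame of tester between -0.0875 and -0.082 m and y of straightedge_handle in the frame of tester between -0.04 and 0.04 m and angle between the x axis of straightedge_handle and the y axis of tester, either way round below 0.03 rad and angle between straightedge_handle's own z axis and vertical below 0.05 rad and height (world z) of straightedge_handle between 0.04 and 0.049 m and contact force between straightedge and the fingers below 0.2 N and contact force between lever and the fingers above 2 N and x of the grasp point in the frame of lever_balance between -0.02 and 0.02 m and horizontal distance between lever_hub and drive_top below 0.008 m and z of lever_hub in the frame of drive_top between 0.029 and 0.064 m and angle between lever_balance's own z axis and vertical below 0.07 rad and angle between the x axis of lever_balance and the x axis of straightedge_handle, either way round below 0.07 rad and contact force between lever and tester below 0.1 N and contact force between lever and straightedge below 0.1 N and distance of each of roller, battery, weight from where it was at the start of the episode below 0.015 m); the arm keeps its last pose, push and grip.
It fails at once if a bystander is pushed 15 mm or more (distance of any of roller, battery, weight from where it was at the start of the episode above 0.015 m).
It also fails if it takes over 61 s, if anything falls off the work surface, if the arm or the gripper's body presses on something with over 40 N, if the wrist force passes 120 N, or if a joint passes its speed limit or range.

## Working session

There is one attempt and no reset: what is moved stays moved. The work goes in short steps, Python scripts to look and compute and a tool call to move; the robot and the scene stay as the last step left them, time stands still between calls to the robot, and variables do not carry over. Pictures are saved under pics/ and viewed, at most 13 in all, crops included, and the job is handed in when it is done.

Besides the shell and the picture viewer there is one more tool, called after ">>>" as name(argument=value, ...) on one line, values as JSON. drive_tool: Moves the arm, as the interface text tells. Shifts and turns lie within -1 to 1; 1 stands for 0.03 m of shift or 0.12 rad of turn. Its arguments: {"type":"object","properties":{"deltas":{"type":"array","items":{"type":"array"}},"squeeze":{"type":"number"}},"required":["deltas"]}

```bash
ls; mkdir -p pics
python3 - <<'E'
from bench import manip
import cv2,numpy as np
s=manip.read_state();print(s['t'],s['ee_pos'],s['ee_rot'],s['grip_width'])
a=manip.snapshot('scene');b=manip.snapshot('side')
cv2.imwrite('pics/a.png',a);cv2.imwrite('pics/b.png',b)
for c in('scene','side'):
  print(c,manip.get_calibration(c))
  for n in ['tester','drive_top','plate_front_edge','straightedge_handle','lever_balance','lever_hub','roller','battery','weight']:
    print(n,[(np.round(d['xyz'],3),round(d['conf'],2)) for d in manip.tip_of(n,c)])
E
```

```text
pics
0.0 [0.19943706 0.69653483 0.23040873] [-3.14003568e+00  1.73854338e-04  2.86283714e+00] 0.08516814803356373
scene {'fx': 455.6076770491613, 'fy': 455.6076770491613, 'cx': 261.22188655417, 'cy': 194.5190184173851, 'cam_to_world': array([[-0.4343035 , -0.61670894,  0.65654441,  1.37820514],
       [ 0.90050738, -0.27977482,  0.33288513,  0.42354432],
       [-0.02160864,  0.73579626,  0.67685813,  0.8890334 ],
       [ 0.        ,  0.        ,  0.        ,  1.        ]])}
tester [(array([ 0.574, -0.025,  0.001]), 0.97), (array([0.492, 0.328, 0.042]), 0.55)]
drive_top [(array([ 0.595, -0.029,  0.073]), 0.67)]
plate_front_edge [(array([ 0.512, -0.023,  0.01 ]), 0.8)]
straightedge_handle [(array([0.336, 0.18 , 0.046]), 0.97), (array([0.494, 0.33 , 0.047]), 0.96), (array([0.751, 0.157, 0.   ]), 0.7)]
lever_balance [(array([ 0.493, -0.283,  0.012]), 0.57)]
lever_hub [(array([ 0.423, -0.255,  0.012]), 0.55)]
roller [(array([ 0.729, -0.199,  0.   ]), 0.8)]
battery [(array([ 0.776, -0.003,  0.001]), 0.75)]
weight [(array([ 0.75,  0.16, -0.  ]), 0.66)]
side {'fx': 435.0260596331904, 'fy': 435.0260596331904, 'cx': 246.63275074682946, 'cy': 198.2687967129341, 'cam_to_world': array([[ 0.90693706,  0.28853302, -0.30694276,  0.18942951],
       [-0.42121379,  0.63258833, -0.6499315 , -0.80293793],
       [ 0.00664171,  0.71873548,  0.69525189,  0.93563463],
       [ 0.        ,  0.        ,  0.        ,  1.        ]])}
tester [(array([ 0.574, -0.029, -0.   ]), 0.75)]
drive_top [(array([ 0.598, -0.029,  0.073]), 0.59)]
plate_front_edge [(array([ 0.508, -0.013,  0.01 ]), 0.58)]
straightedge_handle [(array([0.336, 0.182, 0.044]), 0.94), (array([0.493, 0.329, 0.047]), 0.77)]
lever_balance [(array([ 0.493, -0.282,  0.014]), 0.77)]
lever_hub [(array([ 0.428, -0.255,  0.015]), 0.68)]
roller [(array([ 0.734, -0.205,  0.002]), 0.71)]
battery [(array([ 0.773, -0.008,  0.002]), 0.64)]
weight [(array([0.746, 0.16 , 0.   ]), 0.7)]
```

View pics/a.png

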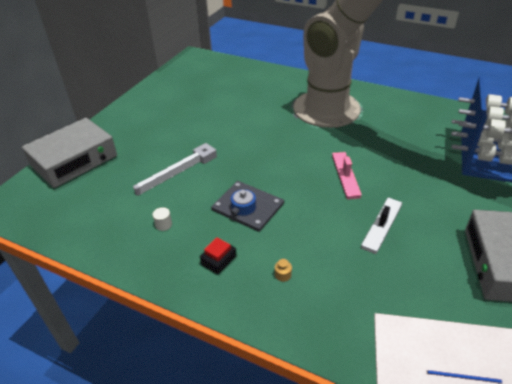

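View pics/b.png

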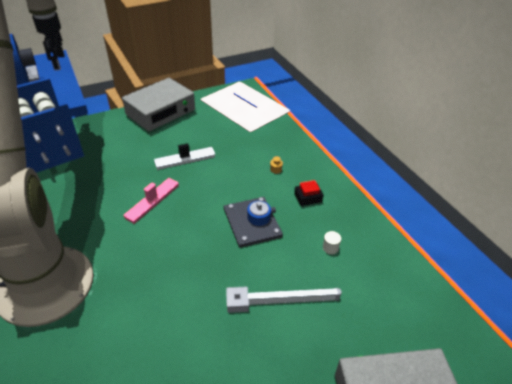

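The scene picture shows two straightedge-shaped things: a pink one at (346,175), which is the decoy, and an aluminium bar with a black handle at (382,222), which is the one meant. The lever runs from (205,152) to (138,187) and the tester is at (245,203). Next I'll take a close crop of the choice and estimate the yaws.

```bash
cat > h.py <<'E'
from bench import manip
import cv2,numpy as np
from scipy.spatial.transform import Rotation as R
def cam(name):
    c=manip.get_calibration(name)
    if name=='wrist':
        s=manip.read_state();T=np.eye(4);T[:3,:3]=R.from_euler('xyz',s['ee_rot']).as_matrix();T[:3,3]=s['ee_pos']
        M=T@c['T_tool_cam']
    else: M=c['cam_to_world']
    return c,M
def ray(uv,z,c,M):
    uv=np.atleast_2d(uv).astype(float)
    d=np.c_[(uv[:,0]-c['cx'])/c['fx'],-(uv[:,1]-c['cy'])/c['fy'],-np.ones(len(uv))]@M[:3,:3].T
    return M[:3,3]+d*((z-M[2,3])/d[:,2])[:,None]
def proj(p,c,M):
    q=(np.atleast_2d(p)-M[:3,3])@M[:3,:3]
    return np.c_[c['cx']+c['fx']*q[:,0]/-q[:,2],c['cy']+c['fy']*q[:,1]/q[:,2]]
def rect(mask,z,c,M):
    v,u=np.nonzero(mask)
    p=ray(np.c_[u,v],z,c,M)[:,:2]
    (cx,cy),(w,h),a=cv2.minAreaRect((p*1000).astype(np.float32))
    if h>w: a+=90
    return np.round([cx/1000,cy/1000],4),np.round([w,h],1),round((a+90)%180-90,2)
E
python3 - <<'E'
from h import *
s=manip.read_state();print(s['joints'],manip.get_calibration('wrist'))
for n in('scene','side'):
  im=manip.snapshot(n);c,M=cam(n)
  for t,z in(('straightedge_handle',.014),('lever_balance',.028),('tester',.016)):
    for d in manip.masks_of(t,n): print(n,t,round(d['conf'],2),d['mask'].sum(),rect(d['mask'],z,c,M))
  if n=='scene': cv2.imwrite('pics/c.png',cv2.resize(im[140:260,310:430],None,fx=4,fy=4))
E
```

```text
[-1.36874356  0.59929652 -0.00253409  1.59940016  0.0018102   0.94291325
 -0.07978201] {'fx': 319.43616861010287, 'fy': 319.43616861010287, 'cx': 256.48145107998226, 'cy': 187.47124463909037, 'T_tool_cam': array([[ 7.81420764e-05,  9.52581980e-01,  3.04282049e-01,
         7.76442065e-02],
       [ 9.99999752e-01, -2.87627140e-04,  6.43634333e-04,
         2.76940917e-04],
       [ 7.00634243e-04,  3.04281923e-01, -9.52581766e-01,
        -1.42782756e-01],
       [ 0.00000000e+00,  0.00000000e+00,  0.00000000e+00,
         1.00000000e+00]])}
scene straightedge_handle 0.97 718 (array([0.343 , 0.1855]), array([212.8,  52.5]), 30.88)
scene straightedge_handle 0.55 904 (array([0.5015, 0.3336]), array([ 42.5, 210.7]), -5.27)
scene lever_balance 0.72 980 (array([ 0.5453, -0.2806]), array([ 78.6, 291.2]), -19.59)
scene tester 0.72 2121 (array([ 0.582 , -0.0213]), array([165.6, 145.2]), 83.23)
side straightedge_handle 0.71 553 (array([0.7792, 0.0026]), array([102. ,  84.4]), 77.47)
side straightedge_handle 0.56 720 (array([0.4897, 0.3456]), array([106.5, 199.1]), -2.29)
side straightedge_handle 0.56 918 (array([0.3264, 0.1857]), array([209.,  83.]), 30.15)
side lever_balance 0.84 1643 (array([ 0.5277, -0.3023]), array([ 68.6, 283.1]), -20.05)
side tester 0.75 1976 (array([ 0.5767, -0.0346]), array([169.9, 144.5]), 83.05)
```

View pics/c.png

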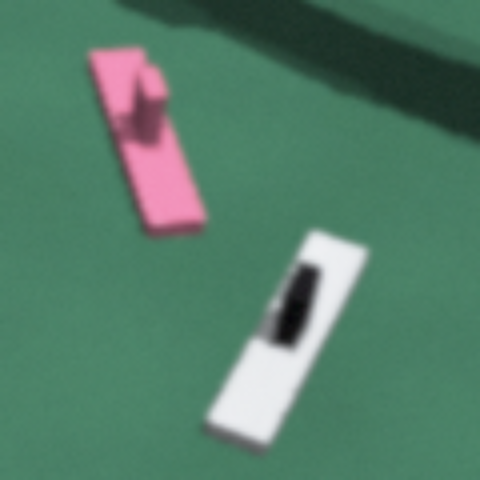

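The crop confirms it: the straightedge with the black handle is at scene (382,222), and the pink one at (346,175) is rejected. I'm moving above it for a wrist look.

>>> drive_tool(deltas=[[1,[0.8,-1,0],[0,0,0.3]],[1,[0.8,-1,0],[0,0,0.3]],[1,[0.8,-1,0],[0,0,0.3]],[1,[0.8,-1,0],[0,0,0.3]],[1,[0.8,-1,0],[0,0,0.2]],[1,[0.8,-1,0],[0,0,0.2]]])

```text
t: 1.9
ee_pos: [0.3444, 0.5155, 0.2314]
ee_rot: [3.141, 0.0, 3.056]
contact_force: [1.4, -0.5, -0.1]
grip_width: 0.0854
gripper_force: 0.0
```

>>> drive_tool(deltas=[[1,[0.8,-1,0],[0,0,0]],[1,[0.8,-1,0],[0,0,0]],[1,[0.8,-1,0],[0,0,0]],[1,[0.8,-1,0],[0,0,0]],[1,[0.8,-1,0],[0,0,0]],[1,[0.8,-1,0],[0,0,0]],[1,[0.2,-0.2,0],[0,0,0]],[1,[0,0,0],[0,0,0]]])

```text
t: 2.57
ee_pos: [0.4962, 0.3275, 0.2314]
ee_rot: [-3.141, 0.001, 3.049]
contact_force: [-0.7, 0.9, 0.4]
grip_width: 0.0854
gripper_force: 0.0
```

```bash
cat >> h.py <<'E'
def look(pic,*ts):
    s=manip.read_state();c,M=cam('wrist');im=manip.snapshot('wrist')
    print('t',s['t'],'pos',np.round(s['ee_pos'],4),'rpy deg',np.round(np.degrees(s['ee_rot']),2),'F',np.round(s['contact_force'],1),'w',round(s['grip_width'],4),s['gripper_force'])
    print('q',np.round(s['joints'],2))
    if pic: cv2.imwrite(f'pics/{pic}.png',im)
    for t,z in ts:
        if z is not None:
            for d in manip.masks_of(t,'wrist'): print(t,'mask',round(d['conf'],2),d['mask'].sum(),rect(d['mask'],z,c,M))
        else: print(t,[(np.round(d['xyz'],4),round(d['conf'],2)) for d in manip.tip_of(t,'wrist')])
    return im,c,M
E
python3 -c "
from h import *
look('d',('straightedge_handle',None),('straightedge_handle',.014))"
```

```text
t 2.5667 pos [0.4962 0.3275 0.2314] rpy deg [-1.7995e+02  7.0000e-02  1.7467e+02] F [-0.7  0.9  0.4] w 0.0854 0.0
q [-0.65  0.44 -0.05  1.9   0.03  0.79  0.77]
straightedge_handle [(array([0.3373, 0.176 , 0.0444]), 0.92), (array([0.4952, 0.332 , 0.0472]), 0.91)]
straightedge_handle mask 0.68 6214 (array([0.4932, 0.3319]), array([ 42.3, 201.1]), -4.84)
straightedge_handle mask 0.61 5083 (array([0.3654, 0.1996]), array([133.4,  45.5]), 33.05)
```

View pics/d.png

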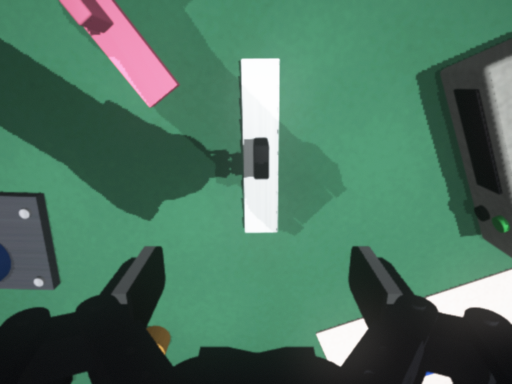

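The wrist view shows the bar at u 241-280, v 58-233, with the handle at (260,158), agreeing with the networks (0.494, 0.332, -4.8°). Going down to grasp.

>>> drive_tool(deltas=[[1,[-0.05,0.15,-1],[0,0,0.07]],[1,[0,0,-1],[0,0,0]],[1,[0,0,-1],[0,0,0]],[1,[0,0,-1],[0,0,0]],[1,[0,0,-1],[0,0,0]],[1,[0,0,-1],[0,0,0]],[1,[0,0,-0.7],[0,0,0]],[1,[0,0,0],[0,0,0]]])

```text
t: 3.38
ee_pos: [0.4888, 0.3363, 0.0263]
ee_rot: [-3.138, -0.005, 3.067]
contact_force: [-0.0, -0.9, 0.4]
grip_width: 0.0854
gripper_force: 0.0
```

>>> drive_tool(deltas=[[-1,[0,0,0],[0,0,0]],[-1,[0,0,0],[0,0,0]],[-1,[0,0,0],[0,0,0]],[-1,[0,0,0],[0,0,0]],[-1,[0,0,0],[0,0,0]],[-1,[0,0,0],[0,0,0]],[-1,[0,0,0],[0,0,0]],[-1,[0,0,0],[0,0,0]]], squeeze=50)

```text
t: 4.05
ee_pos: [0.4924, 0.3355, 0.0314]
ee_rot: [3.141, 0.001, 3.063]
contact_force: [-1.1, -1.1, 7.1]
grip_width: 0.0151
gripper_force: 50.2
```

>>> drive_tool(deltas=[[-1,[0,0,1],[0,0,0]],[-1,[0,0,1],[0,0,0]],[-1,[0,0,1],[0,0,0]],[-1,[-0.08,-0.84,0],[0,0,-0.96]],[-1,[-0.08,-0.84,0],[0,0,-0.96]],[-1,[-0.08,-0.84,0],[0,0,-0.96]],[-1,[-0.08,-0.84,0],[0,0,-0.96]],[-1,[-0.08,-0.84,0],[0,0,-0.96]]])

```text
t: 4.72
ee_pos: [0.4795, 0.2082, 0.1206]
ee_rot: [3.141, 0.0, 2.482]
contact_force: [0.6, 0.8, -4.4]
grip_width: 0.0152
gripper_force: 50.1
```

>>> drive_tool(deltas=[[-1,[-0.08,-0.84,0],[0,0,-0.96]],[-1,[-0.08,-0.84,0],[0,0,-0.96]],[-1,[-0.08,-0.84,0],[0,0,-0.96]],[-1,[-0.08,-0.84,0],[0,0,-0.96]],[-1,[-0.08,-0.84,0],[0,0,-0.96]],[-1,[-0.08,-0.84,0],[0,0,-0.96]],[-1,[-0.08,-0.84,0],[0,0,-0.96]],[-1,[-0.08,-0.84,0],[0,0,-0.96]]])

```text
t: 5.38
ee_pos: [0.4604, 0.0068, 0.1205]
ee_rot: [3.141, -0.0, 1.56]
contact_force: [0.1, 0.6, -3.4]
grip_width: 0.0154
gripper_force: 50.1
```

>>> drive_tool(deltas=[[-1,[-0.08,-0.84,0],[0,0,-0.92]],[-1,[0,0,0],[0,0,0]],[-1,[0,0,0],[0,0,0]]])

```text
t: 5.63
ee_pos: [0.4581, -0.0185, 0.1205]
ee_rot: [3.141, 0.0, 1.453]
contact_force: [0.3, -0.2, -3.5]
grip_width: 0.0152
gripper_force: 50.1
```

```bash
python3 -c "
from h import *
look('e',('straightedge_handle',None),('tester',None),('plate_front_edge',None),('drive_top',None),('tester',.016))"
```

```text
t 5.6333 pos [ 0.4581 -0.0185  0.1205] rpy deg [1.7999e+02 1.0000e-02 8.3240e+01] F [ 0.3 -0.2 -3.5] w 0.0152 50.114017724990845
q [-0.3   0.49  0.31  2.31 -0.39  0.38  0.22]
straightedge_handle [(array([ 0.461 , -0.0192,  0.1385]), 0.6)]
tester [(array([ 0.5732, -0.0298, -0.0016]), 0.68)]
plate_front_edge [(array([ 0.5072, -0.017 ,  0.005 ]), 0.81)]
drive_top [(array([ 0.5929, -0.0294,  0.0711]), 0.92)]
tester mask 0.85 33152 (array([ 0.5865, -0.0276]), array([159.7, 160. ]), -6.75)
```

View pics/e.png

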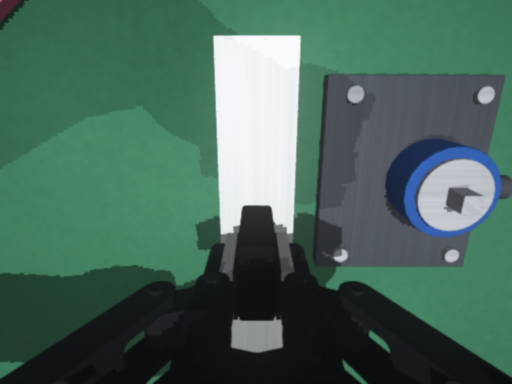

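The wrist view shows the bar held at u 215-300, nearly parallel to the plate front edge at (328,75)-(318,264), and the drive at (465,198). Now fitting the edges.

```bash
cat >> h.py <<'E'
def edge(im,v0,v1,u0,u1,z,c,M,last=False):
    # boundary between green bench and non-green per row: first non-green in [u0,u1] ; robust line fit in world plane z
    f=cv2.GaussianBlur(im,(3,3),0).astype(float);g=f[:,:,1]-f[:,:,2]   # green minus red
    pts=[]
    for v in range(v0,v1):
        r=g[v,u0:u1]; th=(np.percentile(r,90)+np.percentile(r,10))/2; m=r<th
        k=np.nonzero(m)[0]
        if len(k)==0: continue
        i=k[-1] if last else k[0]; j=i+1 if last else i-1
        if not 0<=j<len(r): continue
        pts.append((u0+i+(j-i)*(th-r[i])/(r[j]-r[i]),v))
    p=ray(pts,z,c,M)[:,:2]
    l=cv2.fitLine(p.astype(np.float32),cv2.DIST_HUBER,0,.001,.001).ravel()
    d=l[:2]*np.sign(l[1]); n=np.array([d[1],-d[0]]); x0=l[2:]
    res=(p-x0)@n
    return x0,d,round(float(np.degrees(np.arctan2(d[1],d[0]))),2),len(p),round(float(np.median(abs(res)))*1e3,2),np.round(pts[::30],1).tolist()
E
python3 -c "
from h import *
c,M=cam('wrist');im=cv2.imread('pics/e.png')
print('plate z0',edge(im,90,250,303,345,0,c,M))
print('barR',edge(im,45,190,260,312,.103,c,M,True))
print('barL',edge(im,45,190,195,250,.103,c,M))
for v in(100,150,200):print(im[v,308:336].tolist())
"
```

```text
plate z0 (array([0.51326406, 0.00183578], dtype=float32), array([0.11683927, 0.99315083], dtype=float32), 83.29, 159, 0.06, [[322.7, 90.0], [320.8, 120.0], [319.0, 150.0], [316.7, 180.0], [315.1, 210.0], [313.2, 240.0]])
barR (array([0.48586208, 0.04342382], dtype=float32), array([0.11374534, 0.99350995], dtype=float32), 83.47, 145, 0.03, [[300.2, 45.0], [299.0, 75.0], [297.8, 105.0], [296.7, 135.0], [295.4, 165.0]])
barL (array([0.445708  , 0.04651474], dtype=float32), array([0.11471432, 0.99339855], dtype=float32), 83.41, 145, 0.04, [[212.8, 45.0], [213.8, 75.0], [215.1, 105.0], [216.0, 135.0], [217.3, 165.0]])
[[102, 126, 77], [101, 126, 76], [101, 125, 76], [100, 125, 75], [101, 126, 76], [99, 125, 74], [98, 123, 73], [99, 124, 74], [99, 124, 75], [98, 124, 74], [97, 123, 72], [99, 124, 73], [98, 122, 72], [93, 116, 69], [78, 92, 60], [56, 59, 47], [49, 48, 43], [50, 48, 44], [59, 57, 53], [78, 74, 69], [86, 81, 76], [87, 81, 75], [88, 81, 76], [87, 81, 77], [88, 82, 77], [88, 81, 76], [89, 83, 78], [88, 82, 77]]
[[99, 123, 75], [98, 122, 75], [96, 121, 72], [97, 121, 73], [97, 122, 73], [97, 122, 73], [96, 122, 72], [95, 120, 71], [96, 120, 71], [95, 120, 71], [89, 111, 67], [69, 81, 55], [51, 53, 44], [49, 48, 44], [54, 52, 48], [72, 68, 64], [84, 78, 74], [86, 80, 75], [86, 80, 76], [86, 80, 77], [86, 80, 76], [88, 81, 77], [88, 81, 77], [88, 81, 77], [86, 79, 75], [85, 80, 75], [85, 79, 74], [85, 78, 74]]
[[91, 115, 68], [91, 115, 68], [90, 114, 66], [90, 113, 66], [90, 114, 67], [91, 115, 67], [90, 114, 66], [81, 103, 61], [56, 65, 46], [43, 43, 39], [44, 43, 40], [53, 52, 48], [74, 69, 65], [82, 77, 72], [86, 80, 76], [84, 78, 74], [84, 78, 74], [84, 78, 74], [85, 78, 74], [85, 78, 74], [84, 77, 73], [84, 77, 74], [85, 79, 75], [84, 78, 74], [84, 78, 75], [84, 77, 74], [83, 77, 73], [85, 79, 75]]
```

>>> drive_tool(deltas=[[-1,[0.8,0.03,0],[0,0,0]],[-1,[0,0,-1],[0,0,0]],[-1,[0,0,-1],[0,0,0]],[-1,[0,0,-0.8],[0,0,0]],[-1,[0,0,-0.1],[0,0,-0.02]],[-1,[0,0,0],[0,0,0]],[-1,[0,0,0],[0,0,0]]])

```text
t: 6.52
ee_pos: [0.4824, -0.0161, 0.0333]
ee_rot: [-3.141, -0.0, 1.453]
contact_force: [-0.2, 0.3, -3.6]
grip_width: 0.0154
gripper_force: 51.1
```

```bash
python3 -c "
from h import *
im,c,M=look('f')
"
```

```text
t 6.5167 pos [ 0.4824 -0.0161  0.0333] rpy deg [-179.96   -0.     83.27] F [-0.2  0.3 -3.6] w 0.0154 51.14087462425232
q [-0.19  0.67  0.15  2.3  -0.48  0.2   0.29]
```

View pics/f.png

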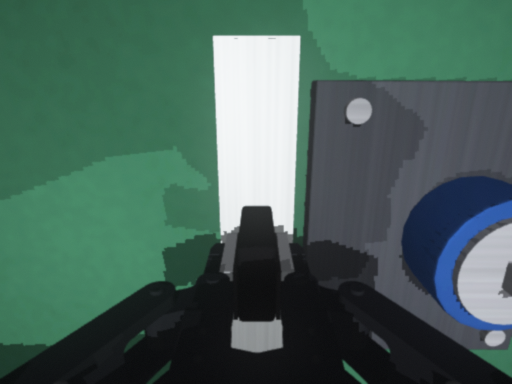

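The bar's right edge at u≈296 and the plate top edge at u≈310 leave a gap of about 7 mm, and they look parallel. Pushing in gently.

>>> drive_tool(deltas=[[-1,[0.1,-0.01,-0.03],[0,0,0]],[-1,[0.1,-0.01,0],[0,0,0]],[-1,[0,0,0],[0,0,0]],[-1,[0,0,0],[0,0,0]]])

```text
t: 6.9
ee_pos: [0.489, -0.0169, 0.0327]
ee_rot: [3.141, 0.0, 1.453]
contact_force: [-0.3, 0.3, -4.4]
grip_width: 0.0153
gripper_force: 51.1
```

>>> drive_tool(deltas=[[-1,[0.02,0,0],[0,0,0]],[-1,[0.02,0,0],[0,0,0]],[-1,[0,0,0],[0,0,0]]])

```text
t: 7.15
ee_pos: [0.4897, -0.017, 0.0324]
ee_rot: [3.141, 0.0, 1.453]
contact_force: [-0.0, -0.7, -3.7]
grip_width: 0.0152
gripper_force: 51.1
```

>>> drive_tool(deltas=[[-1,[0.03,0,-0.02],[0,0,0]],[-1,[0,0,0],[0,0,0]],[-1,[0,0,0],[0,0,0]]])

```text
t: 7.4
ee_pos: [0.4901, -0.017, 0.0316]
ee_rot: [-3.141, 0.0, 1.453]
contact_force: [-1.6, 1.0, -3.8]
grip_width: 0.0152
gripper_force: 51.2
```

>>> drive_tool(deltas=[[-1,[0.03,0,-0.02],[0,0,0]],[-1,[0,0,0],[0,0,0]],[-1,[0,0,0],[0,0,0]]])

```text
t: 7.65
ee_pos: [0.4905, -0.0169, 0.031]
ee_rot: [-3.14, -0.0, 1.452]
contact_force: [-4.2, -0.3, -2.0]
grip_width: 0.0151
gripper_force: 51.4
```

```bash
python3 -c "
from h import *
im,c,M=look('g')
f=im.astype(int)
for v in(100,150,190):print([int(x) for x in f[v,285:325].mean(1)])
"
```

```text
t 7.65 pos [ 0.4905 -0.0169  0.031 ] rpy deg [-179.9    -0.     83.22] F [-4.2 -0.3 -2. ] w 0.0151 51.38983368873596
q [-0.19  0.68  0.16  2.28 -0.48  0.21  0.29]
[242, 241, 241, 241, 241, 239, 238, 238, 238, 240, 241, 242, 234, 160, 89, 84, 91, 91, 91, 91, 90, 91, 91, 92, 91, 92, 91, 90, 90, 88, 88, 87, 87, 87, 86, 86, 84, 86, 86, 86]
[240, 240, 240, 238, 236, 236, 237, 238, 239, 241, 232, 153, 87, 86, 91, 92, 89, 90, 90, 90, 90, 89, 90, 91, 89, 89, 88, 87, 88, 87, 87, 86, 86, 86, 86, 86, 86, 86, 86, 85]
[239, 237, 236, 234, 234, 235, 236, 237, 229, 169, 93, 79, 88, 88, 88, 87, 87, 87, 86, 88, 89, 89, 87, 86, 85, 86, 86, 85, 84, 84, 85, 85, 84, 84, 84, 84, 83, 83, 84, 84]
```

It's flush, with 4 N of contact and no visible gap. Releasing and rising.

>>> drive_tool(deltas=[[-1,[-0.01,0,-0.02],[0,0,0]],[0,[0,0,0],[0,0,0]],[0,[0,0,0],[0,0,0]],[0,[0,0,0],[0,0,0]],[0,[0,0,0],[0,0,0]],[0,[0,0,0],[0,0,0]]])

```text
t: 8.2
ee_pos: [0.4916, -0.017, 0.0307]
ee_rot: [3.141, 0.0, 1.453]
contact_force: [0.6, -0.6, -0.2]
grip_width: 0.0425
gripper_force: 0.0
```

>>> drive_tool(deltas=[[0,[0,0,0.3],[0,0,0]],[0,[0,0,1],[0,0,0]],[0,[0,0,1],[0,0,0]],[0,[0,0,1],[0,0,0]],[0,[0,0,1],[0,0,0]],[0,[0,0,0.5],[0,0,0]],[0,[0,0,0],[0,0,0]],[0,[0,0,0],[0,0,0]]])

```text
t: 8.87
ee_pos: [0.4915, -0.0166, 0.1757]
ee_rot: [3.139, -0.001, 1.453]
contact_force: [-0.0, -0.7, 0.2]
grip_width: 0.0426
gripper_force: 0.0
```

```bash
python3 -c "
from h import *
im,c,M=look('g2',('straightedge_handle',None),('tester',None),('drive_top',None),('straightedge_handle',.014))
"
```

```text
t 8.8667 pos [ 0.4915 -0.0166  0.1757] rpy deg [ 1.7987e+02 -5.0000e-02  8.3280e+01] F [-0.  -0.7  0.2] w 0.0426 0.0
q [-0.39  0.43  0.42  2.2  -0.33  0.56  0.16]
straightedge_handle [(array([ 0.4937, -0.0137,  0.0509]), 0.75)]
tester [(array([ 0.5746, -0.0296,  0.0019]), 0.61), (array([ 0.5941, -0.0293,  0.0718]), 0.41)]
drive_top [(array([ 0.5914, -0.029 ,  0.0711]), 0.94)]
straightedge_handle mask 0.87 8286 (array([ 0.4905, -0.0168]), array([199.8,  41.8]), 83.06)
straightedge_handle mask 0.61 1361 (array([0.3016, 0.1429]), array([63.8, 26.1]), 31.07)
straightedge_handle mask 0.55 21638 (array([ 0.5847, -0.0281]), array([161.3, 150.6]), 83.28)
```

View pics/g2.png

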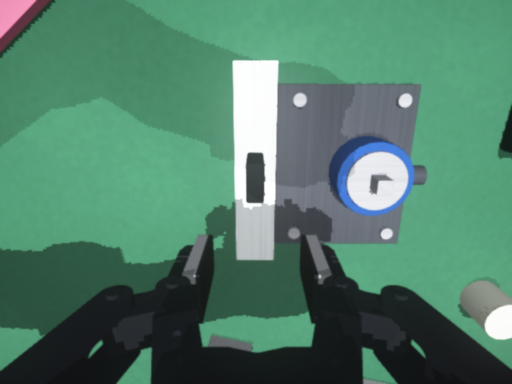

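The straightedge lies flush (u 235-277 against the plate at 277) and centred. Now to the lever.

>>> drive_tool(deltas=[[1,[0,-0.3,0.6],[0,0,0.9]],[1,[0,-0.78,0.5],[0,0,0.93]],[1,[0,-0.78,0.5],[0,0,0.93]],[1,[0,-0.78,0.1],[0,0,0.93]],[1,[0,-0.78,0],[0,0,0.93]],[1,[0,-0.78,0],[0,0,0.93]],[1,[0,-0.78,0],[0,0,0.93]],[1,[0,-0.78,0],[0,0,0.93]]])

```text
t: 9.78
ee_pos: [0.4906, -0.191, 0.2247]
ee_rot: [-3.141, -0.001, 2.347]
contact_force: [0.4, -0.3, 0.2]
grip_width: 0.0854
gripper_force: 0.0
```

>>> drive_tool(deltas=[[1,[0,-0.78,0],[0,0,0.93]],[1,[0,-0.78,0],[0,0,0.93]],[1,[0,-0.78,0],[0,0,0.93]],[1,[0,-0.78,0],[0,0,0.93]],[1,[0,0,0],[0,0,0]],[1,[0,0,0],[0,0,0]]])

```text
t: 10.28
ee_pos: [0.4902, -0.2849, 0.2245]
ee_rot: [3.141, -0.002, 2.784]
contact_force: [0.3, 0.6, -0.6]
grip_width: 0.0855
gripper_force: 0.0
```

```bash
python3 -c "
from h import *
im,c,M=look('h',('lever_balance',None),('lever_hub',None),('lever_balance',.028))
"
```

```text
t 10.2833 pos [ 0.4902 -0.2849  0.2245] rpy deg [ 1.7999e+02 -1.0000e-01  1.5952e+02] F [ 0.3  0.6 -0.6] w 0.0855 0.0
q [ 0.35  0.42  0.1   1.98 -0.06  0.75  1.7 ]
lever_balance [(array([ 0.4913, -0.2818,  0.0163]), 0.92)]
lever_hub [(array([ 0.4257, -0.251 ,  0.0135]), 0.93)]
lever_balance mask 0.78 4870 (array([ 0.5342, -0.2953]), array([ 52.1, 282.4]), -20.48)
```

View pics/h.png

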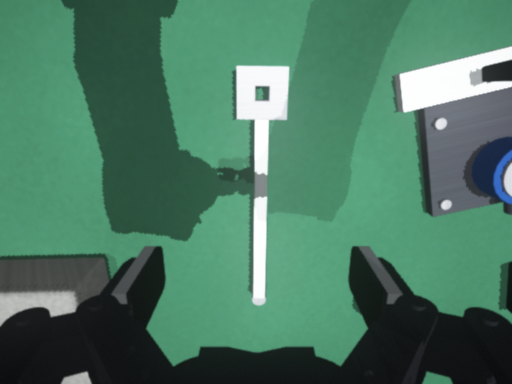

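The wrist view shows the hub hole at (262,93), the post at (259,300) and the bar vertical at u≈260.

```bash
python3 -c "
from h import *
c,M=cam('wrist');p=ray([(262,92.5),(259,300)],.028,c,M)[:,:2];print(p)
d=p[1]-p[0];print(np.linalg.norm(d),np.degrees(np.arctan2(d[1],d[0])),p[0]+d/np.linalg.norm(d)*.075)"
```

```text
[[ 0.42661953 -0.25215064]
 [ 0.66068363 -0.34093619]]
0.25033752928299563 -20.772815073671705 [ 0.49674408 -0.27875039]
```

>>> drive_tool(deltas=[[1,[0.2,0.18,-0.9],[0,0,0]],[1,[0,0,-1],[0,0,0]],[1,[0,0,-1],[0,0,0]],[1,[0,0,-1],[0,0,0]],[1,[0,0,-1],[0,0,0]],[1,[0,0,-1],[0,0,0]],[1,[0,0,-0.8],[0,0,0]],[1,[0,0,0],[0,0,0]]])

```text
t: 11.15
ee_pos: [0.4955, -0.2756, 0.0206]
ee_rot: [3.141, -0.006, 2.79]
contact_force: [0.0, 0.6, 0.8]
grip_width: 0.0854
gripper_force: 0.0
```

>>> drive_tool(deltas=[[1,[0,0,-0.3],[0,0,0]],[1,[0,0,-0.2],[0,0,0]],[1,[0,0,0],[0,0,0]],[1,[0,0,0],[0,0,0]]])

```text
t: 11.48
ee_pos: [0.4977, -0.278, 0.0105]
ee_rot: [-3.141, 0.001, 2.789]
contact_force: [0.6, -0.2, 0.6]
grip_width: 0.0854
gripper_force: 0.0
```

>>> drive_tool(deltas=[[1,[-0.05,-0.03,-0.12],[0,0,0]],[-1,[0,0,0],[0,0,0]],[-1,[0,0,0],[0,0,0]],[-1,[0,0,0],[0,0,0]],[-1,[0,0,0],[0,0,0]],[-1,[0,0,0],[0,0,0]],[-1,[0,0,0],[0,0,0]],[-1,[0,0,0],[0,0,0]]], squeeze=100)

```text
t: 12.15
ee_pos: [0.4956, -0.2794, 0.0065]
ee_rot: [-3.141, 0.001, 2.787]
contact_force: [-1.3, -0.8, 6.5]
grip_width: 0.0121
gripper_force: 98.2
```

>>> drive_tool(deltas=[[-1,[0,0,0],[0,0,0]],[-1,[0,0,0],[0,0,0]],[-1,[0,0,0.3],[0,0,0]],[-1,[0,0,0.6],[0,0,0]],[-1,[0,0,0.8],[0,0,0]],[-1,[0,0,0.8],[0,0,0]],[-1,[0,0,0],[0,0,0]],[-1,[0,0,0],[0,0,0]]])

```text
t: 12.82
ee_pos: [0.496, -0.2789, 0.0818]
ee_rot: [-3.142, 0.002, 2.789]
contact_force: [-0.6, -0.2, -7.2]
grip_width: 0.0119
gripper_force: 98.3
```

>>> drive_tool(deltas=[[-1,[0,0,0.8],[0,0,0]],[-1,[0,0,0.8],[0,0,0]],[-1,[0,0,0.7],[0,0,-0.5]],[-1,[0.25,0.49,0],[0,0,-0.8]],[-1,[0.25,0.49,0],[0,0,-0.8]],[-1,[0.25,0.49,0],[0,0,-0.8]],[-1,[0.25,0.49,0],[0,0,-0.8]],[-1,[0.25,0.49,0],[0,0,-0.8]]])

```text
t: 13.48
ee_pos: [0.5323, -0.2042, 0.1482]
ee_rot: [-3.14, -0.002, 2.244]
contact_force: [0.2, -0.4, -6.5]
grip_width: 0.0118
gripper_force: 98.7
```

>>> drive_tool(deltas=[[-1,[0.25,0.49,0],[0,0,-0.8]],[-1,[0.25,0.49,0],[0,0,-0.8]],[-1,[0.25,0.49,0],[0,0,-0.8]],[-1,[0.25,0.49,0],[0,0,-0.8]],[-1,[0.25,0.49,0],[0,0,-0.8]],[-1,[0.25,0.49,0],[0,0,-0.8]],[-1,[0.25,0.49,0],[0,0,-0.8]],[-1,[0,0,0],[0,0,-0.8]]])

```text
t: 14.15
ee_pos: [0.5863, -0.098, 0.1476]
ee_rot: [-3.139, -0.001, 1.481]
contact_force: [1.1, -0.8, -6.0]
grip_width: 0.0118
gripper_force: 98.7
```

>>> drive_tool(deltas=[[-1,[0,0,0],[0,0,-0.2]],[-1,[0,0,0],[0,0,0]],[-1,[0,0,0],[0,0,0]]])

```text
t: 14.4
ee_pos: [0.5847, -0.103, 0.149]
ee_rot: [-3.14, 0.001, 1.459]
contact_force: [-0.2, -0.7, -7.4]
grip_width: 0.0117
gripper_force: 98.7
```

```bash
python3 -c "
from h import *
im,c,M=look('i',('lever_hub',None),('drive_top',None),('lever_balance',None))
"
```

```text
t 14.4 pos [ 0.5847 -0.103   0.149 ] rpy deg [-1.7989e+02  5.0000e-02  8.3570e+01] F [-0.2 -0.7 -7.4] w 0.0117 98.74127984046936
q [-0.26  0.6   0.51  2.   -0.46  0.66  0.44]
lever_hub []
drive_top [(array([ 0.5928, -0.0292,  0.0723]), 0.93), (array([ 0.575 , -0.0261, -0.0026]), 0.32)]
lever_balance [(array([ 0.5815, -0.1025,  0.1579]), 0.82)]
```

View pics/i.png

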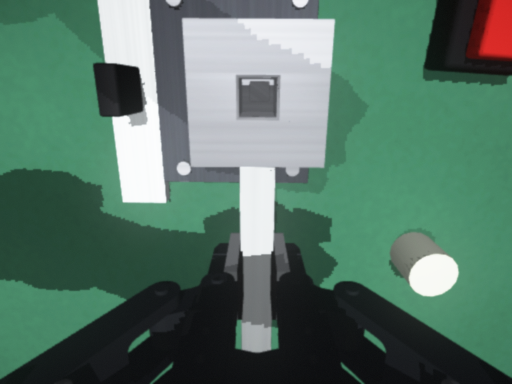

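The wrist view shows the hub at u 183-333, v 18-168, with its hole centred at (258,97) and the drive visible through it.

```bash
python3 -c "
from h import *
c,M=cam('wrist');im=cv2.imread('pics/i.png')
z=manip.read_state()['ee_pos'][2]-.0065+.028
k=ray([(183,19),(333,18),(328.5,167),(190,167.5)],z,c,M)[:,:2];print(k,k.mean(0),np.linalg.norm(np.diff(k,axis=0),axis=1))
h=ray([(258,97)],z,c,M)[0];print('hole',h)
e=edge(im,178,225,225,258,z,c,M);f=edge(im,178,225,258,292,z,c,M,True);print(e[2:5],f[2:5],(e[0]+f[0])/2)
print('drive px for (.595,-.029,.074)',proj([.595,-.029,.074],c,M),'bar')
cv2.imwrite('pics/j.png',cv2.resize(im[60:140,215:305],None,fx=6,fy=6,interpolation=cv2.INTER_NEAREST))
"
```

```text
[[ 0.57208886 -0.00135046]
 [ 0.62292305 -0.0068767 ]
 [ 0.61901898 -0.05900691]
 [ 0.56522959 -0.05304753]] [ 0.59481512 -0.0300704 ] [0.05113369 0.05227619 0.0541185 ]
hole [ 0.59462147 -0.02971363  0.17142347]
(83.14, 47, 0.04) (84.53, 47, 0.07) [ 0.5894983  -0.07149108]
drive px for (.595,-.029,.074) [[257.85278109  90.53155757]] bar
```

View pics/j.png

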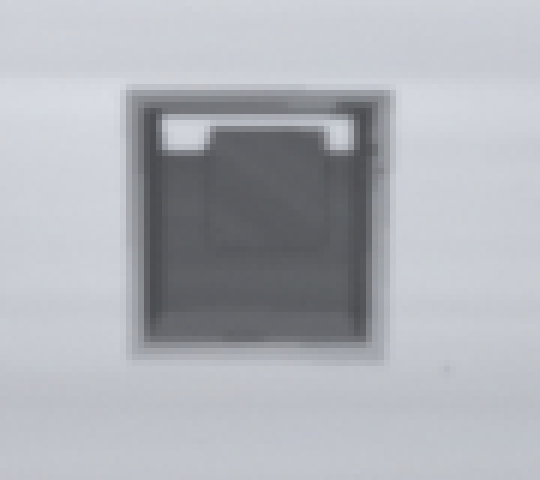

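Position is within about 2 mm. I'm checking tilt with PnP on the hub corners, with the earlier flat-on-bench picture as a reference.

```bash
cat > tilt.py <<'E'
from h import *
def tilt(im,pts,c,Rm):
    g=cv2.cvtColor(im,cv2.COLOR_BGR2GRAY)
    p=cv2.cornerSubPix(g,np.float32(pts).reshape(-1,1,2),(5,5),(-1,-1),(3,50,.01)).reshape(-1,2)
    o=np.float32([[-26,26,0],[26,26,0],[26,-26,0],[-26,-26,0]])  # image-up = +y
    K=np.array([[c['fx'],0,c['cx']],[0,c['fy'],c['cy']],[0,0,1]])
    n,rv,tv,er=cv2.solvePnPGeneric(o,p,K,None,flags=cv2.SOLVEPNP_IPPE)
    print(np.round(p,1).tolist())
    for r,t,e in zip(rv,tv,er):
        X=Rm@np.diag([1,-1,-1])@cv2.Rodrigues(r)[0]
        print('err',e,'normal',np.round(X[:,2],3),'yaxis',np.round(X[:,1],3),'t',np.round(t.ravel(),1))
if __name__=='__main__':
    c,M=cam('wrist')
    print('now');tilt(cv2.imread('pics/i.png'),[(183,19),(333,18),(328.5,167),(190,167.5)],c,M[:3,:3])
    T=c['T_tool_cam'][:3,:3]
    R0=R.from_euler('xyz',np.radians([179.99,-.1,159.52])).as_matrix()@T
    print('bench');tilt(cv2.imread('pics/h.png'),[(237,66),(289,67),(287,120),(237,119)],c,R0)
E
python3 tilt.py
```

```text
now
[[181.60000610351562, 17.799999237060547], [334.5, 18.799999237060547], [323.6000061035156, 167.39999389648438], [190.60000610351562, 166.1999969482422]]
err [0.5425169] normal [-0.053  0.008  0.999] yaxis [ 0.12   0.993 -0.002] t [ 1.000e-01 -3.280e+01  1.166e+02]
err [1.0495571] normal [0.056 0.064 0.996] yaxis [ 0.119  0.99  -0.071] t [  0.7 -33.2 116.5]
bench
[[235.39999389648438, 65.80000305175781], [288.79998779296875, 66.0999984741211], [286.29998779296875, 119.4000015258789], [235.89999389648438, 118.4000015258789]]
err [0.20202023] normal [ 0.161 -0.073  0.984] yaxis [-0.918  0.355  0.176] t [  5.1 -94.4 320.7]
err [0.39879] normal [-0.21   0.06   0.976] yaxis [-0.908  0.357 -0.218] t [  5.1 -95.1 320.3]
```

>>> drive_tool(deltas=[[-1,[0.03,0,-0.4],[0,0,-0.06]],[-1,[0,0,-0.4],[0,0,0]],[-1,[0,0,-0.4],[0,0,0]],[-1,[0,0,0],[0,0,0]],[-1,[0,0,0],[0,0,0]],[-1,[0,0,0],[0,0,0]]])

```text
t: 15.1
ee_pos: [0.5865, -0.1028, 0.1137]
ee_rot: [-3.141, 0.0, 1.449]
contact_force: [-0.3, -0.3, -7.3]
grip_width: 0.0118
gripper_force: 98.5
```

Run:
```python
from h import *
im,c,M=look('k',('lever_balance',None),('drive_top',None))
s=manip.read_state();p=np.array(s['ee_pos']);a=np.radians(83.2);u=np.array([np.cos(a),np.sin(a),0])
ims=[]
for n in('scene','side'):
    f=manip.snapshot(n);c,M=cam(n)
    for t in('lever_hub','lever_balance','straightedge_handle'): print(n,t,[(np.round(d['xyz'],4),round(d['conf'],2)) for d in manip.tip_of(t,n)])
    top=p+[0,0,.0215]
    # level hypothesis: hub far top edge / post end along the bar's top centre line
    L=[top+u*k for k in(.101,.075,.049,0,-.173,-.182)]
    q=proj(L,c,M);print(n,np.round(q,1).tolist())
    x0,y0=q.min(0).astype(int)-25; x1,y1=q.max(0).astype(int)+25
    k=5;g=cv2.resize(f[y0:y1,x0:x1],None,fx=k,fy=k,interpolation=cv2.INTER_CUBIC)
    for w in q: cv2.circle(g,tuple(int(v) for v in (w-[x0,y0]+.5)*k),3,(0,0,255),1)
    ims.append(g[:580,:800]);print(x0,y0,g.shape)
H=max(i.shape[0] for i in ims)
o=np.hstack([cv2.copyMakeBorder(i,0,H-i.shape[0],0,6,0) for i in ims])
r=min(1,800/o.shape[1],600/o.shape[0]);cv2.imwrite('pics/l.png',cv2.resize(o,None,fx=r,fy=r))
```

```text
t 15.1 pos [ 0.5865 -0.1028  0.1137] rpy deg [-1.7997e+02  2.0000e-02  8.3020e+01] F [-0.3 -0.3 -7.3] w 0.0118 98.48891615867615
q [-0.23  0.64  0.47  2.02 -0.51  0.59  0.46]
lever_balance [(array([ 0.5842, -0.1015,  0.1258]), 0.72)]
drive_top [(array([ 0.5935, -0.0289,  0.0721]), 0.58)]
scene lever_hub [(array([ 0.5941, -0.0284,  0.1177]), 0.67)]
scene lever_balance [(array([ 0.5828, -0.1026,  0.1199]), 0.78), (array([ 0.5744, -0.0248,  0.0015]), 0.59), (array([0.7512, 0.1575, 0.0008]), 0.28)]
scene straightedge_handle [(array([ 0.4922, -0.0203,  0.0434]), 0.75), (array([0.3332, 0.1831, 0.0447]), 0.61)]
scene [[250.0, 176.6], [241.6, 173.3], [233.3, 169.9], [218.2, 163.8], [168.5, 143.9], [166.0, 142.9]]
141 117 (420, 665, 3)
side lever_hub [(array([ 0.598 , -0.0292,  0.1205]), 0.67)]
side lever_balance [(array([ 0.5842, -0.1026,  0.1204]), 0.91)]
side straightedge_handle [(array([0.3385, 0.1821, 0.0455]), 0.74), (array([ 0.5837, -0.1059,  0.1196]), 0.66), (array([ 0.4907, -0.0191,  0.0495]), 0.6), (array([ 0.5122, -0.0161,  0.0098]), 0.53)]
side [[257.0, 180.3], [260.2, 186.3], [263.4, 192.6], [269.7, 204.8], [295.4, 254.7], [296.9, 257.6]]
232 155 (635, 445, 3)
```

View pics/l.png

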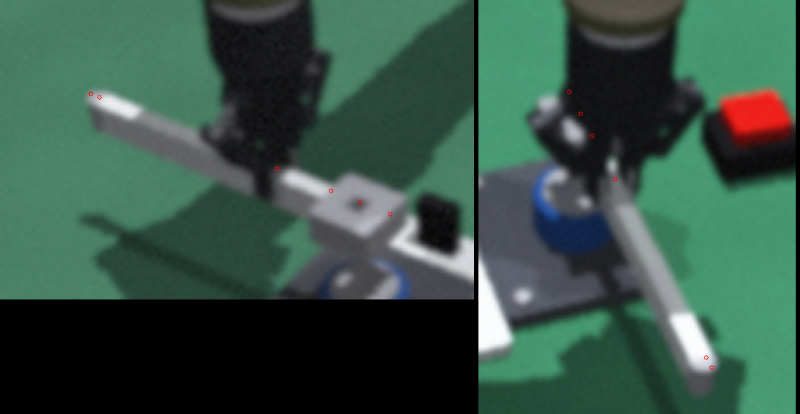

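In both views the predicted level-lever points fall on the hub hole and the post end, so the lever is level, and the hub is about 33 mm above the drive and centred. I'll let it settle and hand in.

>>> drive_tool(deltas=[[-1,[0,0,0],[0,0,0]],[-1,[0,0,0],[0,0,0]],[-1,[0,0,0],[0,0,0]],[-1,[0,0,0],[0,0,0]]])

```text
t: 15.98
ee_pos: [0.5865, -0.1025, 0.114]
ee_rot: [-3.142, 0.0, 1.449]
contact_force: [0.2, 0.2, -6.2]
grip_width: 0.012
gripper_force: 98.5
```

```bash
python3 -c "
from bench import manip
print(manip.finish_job())"
```

```text
the job is handed in; nothing more can be done
None
```

I handed the job in at about 16 s (no verdict came back): the straightedge is flush, centred and released, and the lever is held level, with its hub hole centred about 33 mm above the drive.

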